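Put the spare batteries away in their gravity dispensers

TASK

Put the loose batteries away: load the two big D cells into the wider clear dispenser tube and the two good smaller C cells into the narrower one, plus pole up, and in each tube the older blue cell at the bottom, so that it is used first, with the copper-topped one above it. The C cell with yellow tape over its pole is used up: put it into the green collection box. Leave the glue stick and the date stamp standing where they are.

Things in the scene. Friction and masses are not known exactly. Their poses are not given: they have to be found in the camera images.
- d_blue: The older big cell: round D size dry cell, 34 mm diameter, 61 mm tall including the 2 mm plus pole (10 mm diameter) on top, 140 g; all-blue sleeve with two white rings, bare steel top. Origin at the centre of its flat lower (minus) end, z up through the plus pole when it stands; it starts upright on the desk, plus pole up.
- d_copper: The newer big cell: round D size dry cell, 34 mm diameter, 61 mm tall including the 2 mm plus pole (10 mm diameter) on top, 140 g; black sleeve with copper upper third, bare steel top. Origin at the centre of its flat lower (minus) end, z up through the plus pole when it stands; it starts upright on the desk, plus pole up.
- c_blue: The older smaller cell: round C size dry cell, 26 mm diameter, 50 mm tall including the 2 mm plus pole (10 mm diameter) on top, 66 g; all-blue sleeve with two white rings, bare steel top. Origin at the centre of its flat lower (minus) end, z up through the plus pole when it stands; it starts upright on the desk, plus pole up.
- c_copper: The newer smaller cell: round C size dry cell, 26 mm diameter, 50 mm tall including the 2 mm plus pole (10 mm diameter) on top, 66 g; black sleeve with copper upper third, bare steel top. Origin at the centre of its flat lower (minus) end, z up through the plus pole when it stands; it starts upright on the desk, plus pole up.
- c_taped: The used cell: round C size dry cell, 26 mm diameter, 50 mm tall including the 2 mm plus pole (10 mm diameter) on top, 66 g; black sleeve, its whole upper end and pole covered with yellow insulating tape (26.5 mm across there). Origin at the centre of its flat lower (minus) end, z up through the plus pole when it stands; it starts upright on the desk, plus pole up.
- tube_d: Fixed gravity dispenser for two D cells (wider, taller one): clear upright tube, grey bands and flared mouth, post at the back (+x), red tab in front. Origin: tube axis at desk level. Bore 45 mm; rim 215 mm above the origin, flaring in its top 20 mm to 63 mm inside, 69 outside. Shut gate (its floor) at 70 mm. A cell let go upright, lower end in the mouth, slides down by itself.
- tube_c: Fixed gravity dispenser for two C cells (narrower, lower one): clear upright tube, white bands and flared mouth, post at the back (+x), red tab in front. Origin: tube axis at desk level. Bore 36 mm; rim 190 mm above the origin, flaring in its top 20 mm to 54 mm inside, 60 outside. Shut gate (its floor) at 70 mm. A cell let go upright, lower end in the mouth, slides down by itself.
- used_box: Fixed collection box for used cells: low open green plastic box, 110 x 110 mm, 36 mm high, walls and floor 4 mm. Origin at the centre of its underside, x and y along its sides. Two slim taped cells, part of the box, lie along its back (+x) wall from x = +22 mm on; the rest (x -51 to +22 mm, y -51 to +51 mm) is free.
- glue_stick: Bystander: glue stick standing upright on its end, 26 mm diameter, 92 mm tall, yellow barrel with blue cap and blue foot, 35 g. Origin at the centre of its underside.
- date_stamp: Bystander: self-inking date stamp with red top and black frame, 33 x 47 mm, 60 mm tall, standing on the desk left of the cells. Origin at the centre of its underside.
Mind the look-alikes: they are no part of the job. What is shaped like the d_blue but purple or turquoise is not meant.

How it is judged:
At the end, for the whole second after the job is handed in: In each tube the blue cell rests on the gate (height within 1 cm) with the copper-topped one on it, upright (0.3 rad) and within 12 mm of the axis; the taped cell lies or stands in the green box; cells at rest; glue stick and date stamp upright and within 20 mm of their starts (horizontal distance between each of d_blue, d_copper and tube_d below 0.012 m and z of d_blue in the frame of tube_d between 0.062 and 0.08 m and angle between each of d_blue, d_copper, c_blue, c_copper's own z axis and vertical below 0.3 rad and z of d_copper in the frame of tube_d between 0.123 and 0.141 m and horizontal distance between each of c_blue, c_copper and tube_c below 0.012 m and z of c_blue in the frame of tube_c between 0.062 and 0.08 m and z of c_copper in the frame of tube_c between 0.112 and 0.13 m and x of c_taped in the frame of used_box between -0.051 and 0.051 m and y of c_taped in the frame of used_box between -0.051 and 0.051 m and z of c_taped in the frame of used_box below 0.034 m and linear speed of each of d_blue, d_copper, c_blue, c_copper, c_taped below 0.02 m/s and distance of each of glue_stick, date_stamp from where it was at the start of the episode below 0.02 m and angle between each of glue_stick, date_stamp's own z axis and vertical below 0.2 rad); the robot touches nothing.
It fails at once if the glue stick is knocked over or pushed away (angle between glue_stick's own z axis and vertical above 0.5 rad or distance of glue_stick from where it was at the start of the episode above 0.03 m).
It fails at once if the date stamp is knocked over or pushed away (angle between date_stamp's own z axis and vertical above 0.5 rad or distance of date_stamp from where it was at the start of the episode above 0.03 m).
It also fails if it takes over 106 s, if anything falls off the work surface, if the arm or the gripper's body presses on something with over 40 N, if the wrist force passes 120 N, or if a joint passes its speed limit or range.

ROBOT

A 7-joint arm with a two-finger parallel gripper is mounted at the origin on a cart in front of the work surface, level with it; the furniture and walls round the work are solid. World frame = base frame: x ahead of the robot, y to its left, z up, the work surface at z = 0. Lengths are in m, angles in rad, forces in N, time in s.
With the tool pointing down it reaches from about 0.425 to 0.975 m from the base axis. Payload 16.7 kg.
Tool frame: the origin (TCP) lies at the very end of the fingers, on their centre line; the grasp point (between the pads) lies 19 mm behind it; z points along the fingers, y is the line along which they close (so a half turn about z gives the same grasp; the last joint's range is limited). The gripper opens to 85 mm and grips with 20 to 120 N. Pads are 22 mm wide; open, the fingers measure 114 mm over their backs; the gripper's body (76 mm by 85 mm) begins 54 mm behind the grasp point. The pads swing forward as they close: fully open they stand 13 mm farther back than shut.
Start: joints at [-1.26, 0.426, 0.074, 1.606, -0.034, 1.111, -0.067], TCP at [0.3, 0.605, 0.231] pointing down, gripper open.
Joint ranges: [-2.85, 2.85], [-0.5, 2.14], [-1.23, 1.37], [0.21, 2.46], [-1.02, 4.16], [0.16, 2.05], [-2.73, 2.73]. Speed limits (rad/s): [1.89, 1.89, 2.39, 2.39, 3.01, 3.01, 3.01].

INTERFACE

Orientations are given as a unit quaternion [w, x, y, z].
In Python, from bench import get_state, imaging, ticket gives the robot as it stands. The module is installed in compiled form; this text tells all that it offers.
- The arm moves only by the tool send_path, called after "Emit:" as name([rows], argument=value, ...), one row to a line, values as JSON. Schema: {"type":"object","properties":{"moves":{"type":"array","items":{"type":"array","items":{"type":"number"},"minItems":7,"maxItems":7},"minItems":1,"maxItems":12},"grip_n":{"type":"number"},"only":{"type":"string"},"quiet":{"type":"boolean"},"lines":{"type":"string"}},"required":["moves"],"additionalProperties":false}. moves is a list of rows, 1 to 12 of them, each of 7 numbers: the finger opening in m, then dx, dy, dz in normalised numbers (1 is 0.8 m), then a rotation vector rx, ry, rz in parts of the range, where 1.0 means 60 degrees; each row is the pose to reach, as a shift and turn from the pose commanded when the call began, along the tool's axes at that moment; what a row does not reach only later rows make up. A row lasts 1/8 s, in which the tool goes at most 0.0625 m and 0.188 rad, less where a joint would pass 70% of its speed; a pose out of reach is approached as far as the arm can. The fingers move at their own pace and stop on an object; grip_n is the grip in N (left out, the last holds). Time passes only in rows, so rows that do not move let the fingers close. The tool returns the time, the measured TCP pose, the force, the opening and the grip force at its end. only (a regular expression) keeps the lines of the reply that match it, lines (a string "A,B") keeps lines A to B, and quiet returns only ok. Shift and turn numbers lie between -1 and 1, and a call with a number outside is refused. Input that does not fit is refused with a message, and nothing moves.
- get_state(): the state, without advancing time (a new reading comes with each control period).
- imaging.snapshot(name): name is "scene" or "top" or "wrist"; returns the picture (480x640x3 uint8, red, green, blue); there is no depth.
- imaging.camera_model(name): a dict with "fovy" (degrees; the focal length in pixels is half the picture's height over the tangent of half this angle, whatever the lens; pixels are square), "cx", "cy" (the principal point, pixels), "rvec" (rotation vector, rad) and "tvec" (3), from world to camera coordinates, as OpenCV has them. Camera axes: x right, y down, z forward; pixel columns grow to the right and rows downward; lengths in m; the calibration is good to about 2 mm. A picture is of the moment at which its call begins: read the wrist's pose just before it. camera_model takes no time and is no camera call; for the wrist camera it gives the pose at the moment of the call.
- ticket.job_done(): hands the job in; it is judged then, once.
The state is a dict: "time": time; "joint_positions": joint angles; "joint_vel": joint speeds; "joint_torque": joint torques, N m; "position": TCP position; "orientation": TCP orientation; "wrist_force": force on the tool from outside, world axes, zero at the start; "torque": the same for the moment, N m; "opening": finger opening in m; "finger_force": force on a finger pad.
Only numpy, scipy, OpenCV 4.12 (cv2) and the standard library are available. Lean on these libraries where they do the work, as an engineer would, in place of code of your own. Each camera call takes 0.05 s, during which the arm holds its last target. There are 200 camera calls.

## Working session

There is one attempt and no reset: what is moved stays moved. The work goes in short steps, Python scripts to look and compute and a tool call to move; the robot and the scene stay as the last step left them, time stands still between calls to the robot, and variables do not carry over. Pictures are saved under pics/ and viewed, at most 14 in all, crops included, and the job is handed in when it is done.

```bash
mkdir -p pics
```

Run:
```python
from bench import get_state, imaging
import cv2
s=get_state(); print({k:s[k] for k in('time','position','orientation','opening')})
for n in("scene","top"):
    im=imaging.snapshot(n); cv2.imwrite(f'pics/{n}0.png',im[:,:,::-1]); print(n,imaging.camera_model(n))
```

```text
{'time': 0.0, 'position': array([0.29999714, 0.60420526, 0.23059672]), 'orientation': array([-9.04921093e-05,  2.28379224e-01,  9.73572033e-01, -6.46426532e-04]), 'opening': 0.08578501709141012}
scene {'fovy': 50.64879629338656, 'cx': 322.0356184724319, 'cy': 242.7619949645496, 'rvec': array([ 1.02935946, -2.16606688,  1.30184088]), 'tvec': array([0.52546119, 0.15078209, 0.88478251])}
top {'fovy': 56.222550825212785, 'cx': 317.97058390655377, 'cy': 249.71919048201624, 'rvec': array([ 2.17450554, -2.04571249,  0.20157229]), 'tvec': array([0.25846082, 0.47331665, 0.80353976])}
```

View pics/scene0.png

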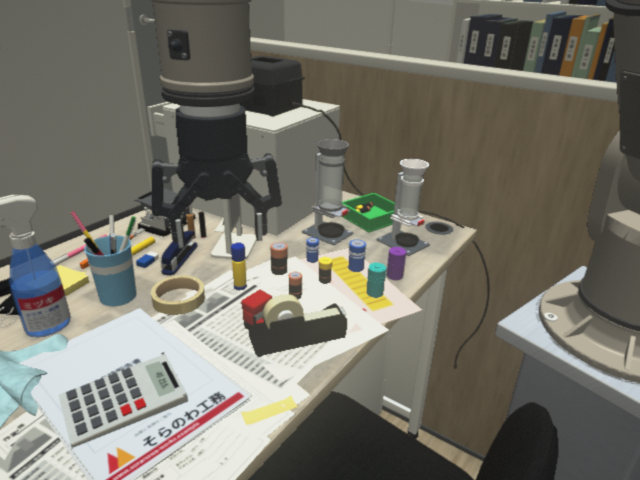

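View pics/top0.png

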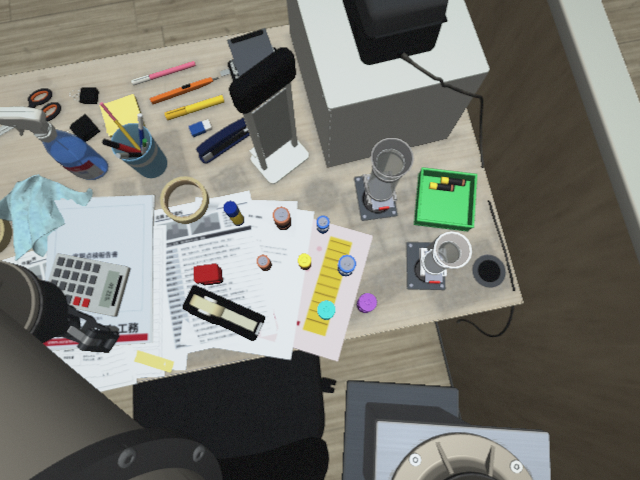

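Scene: cells sit centre of the desk. In the top view: d_copper ~(282,217), c_blue (322,223), c_copper (264,262), c_taped (305,260), d_blue (347,264), glue (233,212), stamp (207,272), tube_d mouth (390,160), tube_c mouth (452,250), box (447,198); turquoise (326,310) and purple (367,302) are decoys. I enlarge it for exact top discs.

Run:
```python
import cv2
im=cv2.imread('pics/top0.png')
a=cv2.resize(im[195:325,215:385],None,fx=4.6,fy=4.6,interpolation=cv2.INTER_CUBIC); cv2.imwrite('pics/cells.png',a)
b=cv2.resize(im[130:300,345:515],None,fx=3.5,fy=3.5,interpolation=cv2.INTER_CUBIC); cv2.imwrite('pics/tubes.png',b)
```

```text
(no output)
```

View pics/cells.png

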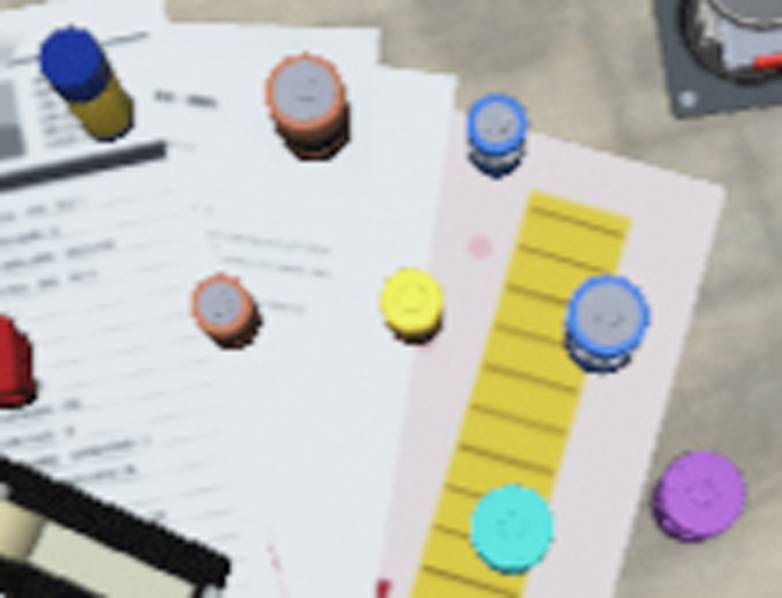

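View pics/tubes.png

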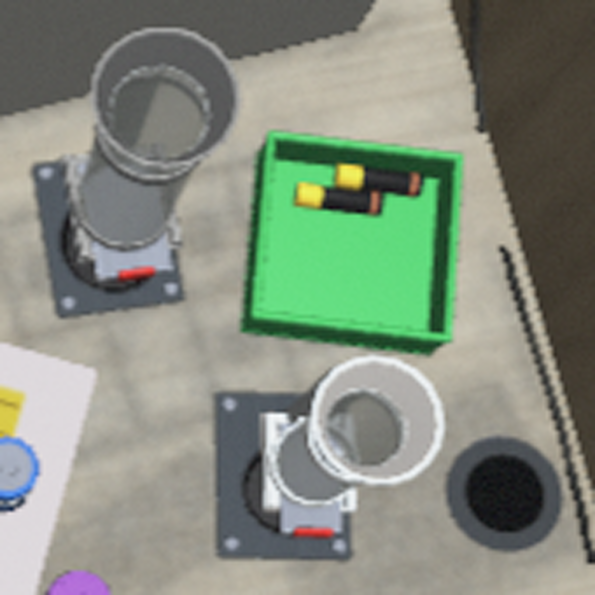

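The cell tops are at crop (306,92) d_copper, (497,126) c_blue, (223,304) c_copper, (412,300) c_taped, (608,317) d_blue; mouths at (165,100) and (377,420) in the tubes crop, box rim corners (268,131),(463,154),(452,345),(243,332).

Create h.py:
```python
import numpy as np, cv2
from bench import get_state, imaging
from scipy.spatial.transform import Rotation as R
def cam(n):
    m=imaging.camera_model(n); f=240/np.tan(np.radians(m['fovy']/2))
    K=np.array([[f,0,m['cx']],[0,f,m['cy']],[0,0,1]]); return K,R.from_rotvec(m['rvec']).as_matrix(),np.array(m['tvec'])
def ray(c,px,z):
    K,r,t=c; d=r.T@np.linalg.inv(K)@[px[0],px[1],1]; o=-r.T@t; return o+d*(z-o[2])/d[2]
def proj(c,p):
    K,r,t=c; q=K@(r@np.array(p)+t); return q[:2]/q[2]
def rel(p):
    """tool-frame shift from current pose to world TCP point p"""
    s=get_state(); w,x,y,z=s['orientation']; return R.from_quat([x,y,z,w]).inv().apply(np.array(p)-s['position'])
```

Run:
```python
from h import *
T=cam('top');S=cam('scene')
f=lambda c,k,o:[(c[0]+.5)/k-.5+o[0],(c[1]+.5)/k-.5+o[1]]
A=lambda c:f(c,4.6,(215,195)); B=lambda c:f(c,3.5,(345,130))
for n,c,z,r in[('d_copper',(306,92),.059,.017),('c_blue',(497,126),.048,.013),('c_copper',(223,304),.048,.013),('c_taped',(412,300),.048,.013),('d_blue',(608,317),.059,.017),('glue',(75,62),.092,.013),('turq',(512,528),.059,.017),('purple',(700,494),.059,.017)]:
    p=ray(T,A(c),z); q=ray(T,A((c[0]+10,c[1])),z); print(n,p.round(4),'rpx exp',r*10/np.linalg.norm(p-q), 'scene',proj(S,p).round(0),'range',np.hypot(*p[:2]).round(3))
print('stamp',ray(T,(207,272),.06).round(3))
for n,c,z,r in[('tube_d',(165,100),.215,.0345),('tube_c',(377,420),.19,.03)]:
    p=ray(T,B(c),z);q=ray(T,B((c[0]+10,c[1])),z); print(n,p.round(4),r*10/np.linalg.norm(p-q),proj(S,p).round(0),np.hypot(*p[:2]).round(3))
b=[ray(T,B(c),.036)for c in[(268,131),(463,154),(452,345),(243,332)]]
print(np.round(b,3),np.mean(b,0).round(4))
p=R.from_quat(np.roll(get_state()['orientation'],-1)).as_matrix();print(p.round(3))
```

```text
d_copper [0.5183 0.3608 0.059 ] rpx exp 41.08461903427701 scene [280. 246.] range 0.632
c_blue [0.5115 0.2812 0.048 ] rpx exp 31.135038376002388 scene [313. 240.] range 0.584
c_copper [0.4293 0.389  0.048 ] rpx exp 31.651655184710556 scene [296. 275.] range 0.579
c_taped [0.4357 0.3117 0.048 ] rpx exp 31.66454476149573 scene [326. 260.] range 0.536
d_blue [0.4316 0.2316 0.059 ] rpx exp 42.06511742036565 scene [358. 244.] range 0.49
glue [0.5159 0.4502 0.092 ] rpx exp 32.59731643675192 scene [241. 245.] range 0.685
turq [0.3446 0.2654 0.059 ] rpx exp 42.917243867826514 scene [378. 267.] range 0.435
purple [0.3626 0.1916 0.059 ] rpx exp 42.81058761936659 scene [398. 251.] range 0.41
stamp [0.4   0.489 0.06 ]
tube_d [0.5773 0.1766 0.215 ] 76.39270605235178 [334. 144.] 0.604
tube_c [0.4408 0.0736 0.19  ] 66.87702759486953 [415. 164.] 0.447
[[ 0.64   0.092  0.036]
 [ 0.632 -0.019  0.036]
 [ 0.52  -0.012  0.036]
 [ 0.52   0.104  0.036]] [0.5782 0.041  0.036 ]
[[-0.896  0.445 -0.   ]
 [ 0.445  0.896 -0.001]
 [-0.    -0.001 -1.   ]]
```

Expected radii and scene reprojections agree with the pictures. All the moves can keep the current yaw. Next, the approach to d_blue.

Add to h.py:
```python
P=dict(d_copper=(.5183,.3608),c_blue=(.5115,.2812),c_copper=(.4293,.389),c_taped=(.4357,.3117),d_blue=(.4316,.2316),tube_d=(.5773,.1766),tube_c=(.4408,.0736),box=(.563,.042))
```

Run:
```python
from h import *
print(rel(P['d_blue']+(.14,)),rel(P['d_blue']+(.03,)))
T=cam('top')
b=ray(T,(278,168),0)
for z in (.2,.3,.4,.5):print('lamp',b.round(3),z,ray(T,(262,80),z).round(3))
print('cab',ray(T,(330,162),.0).round(3),ray(T,(310,105),.3).round(3))
```

```text
[-0.28355729 -0.27516106  0.09102236] [-0.28354691 -0.2750397   0.20102229]
lamp [0.635 0.381 0.   ] 0.2 [0.711 0.396 0.2  ]
lamp [0.635 0.381 0.   ] 0.3 [0.649 0.378 0.3  ]
lamp [0.635 0.381 0.   ] 0.4 [0.587 0.36  0.4  ]
lamp [0.635 0.381 0.   ] 0.5 [0.525 0.342 0.5  ]
cab [0.655 0.274 0.   ] [0.614 0.307 0.3  ]
```

Units first: shifts go in shares of 0.8 m and turns go in shares of 60 degrees. So -0.2836 m / 0.8 = -0.3545, -0.275 m / 0.8 = -0.3438.

Emit:
send_path([
  [0.06, -0.3545, -0.3438, 0.075, 0, 0, 0],
  [0.06, -0.3545, -0.3438, 0.075, 0, 0, 0],
  [0.06, -0.3545, -0.3438, 0.075, 0, 0, 0],
  [0.06, -0.3545, -0.3438, 0.075, 0, 0, 0],
  [0.06, -0.3545, -0.3438, 0.075, 0, 0, 0],
  [0.06, -0.3545, -0.3438, 0.075, 0, 0, 0],
  [0.06, -0.3545, -0.3438, 0.075, 0, 0, 0],
  [0.06, -0.3545, -0.3438, 0.075, 0, 0, 0],
  [0.06, -0.3545, -0.3438, 0.075, 0, 0, 0],
], grip_n=40)

```text
time: 1.23
position: [0.4317, 0.2328, 0.1713]
orientation: [-0.0, 0.228, 0.974, 0.0]
wrist_force: [-0.9, 0.3, -0.2]
opening: 0.0598
finger_force: 0.0
```

Run:
```python
from h import *
for n in('scene','wrist'):
    cv2.imwrite(f'pics/{n}1.png',imaging.snapshot(n)[:,:,::-1])
W=cam('wrist');print(proj(W,P['d_blue']+(.059,)))
print(rel(P['d_blue']+(.03,)),get_state()['opening'])
```

```text
[317.89782497 237.2535654 ]
[-0.00075968 -0.00137676  0.14132843] 0.060090035179600064
```

View pics/scene1.png

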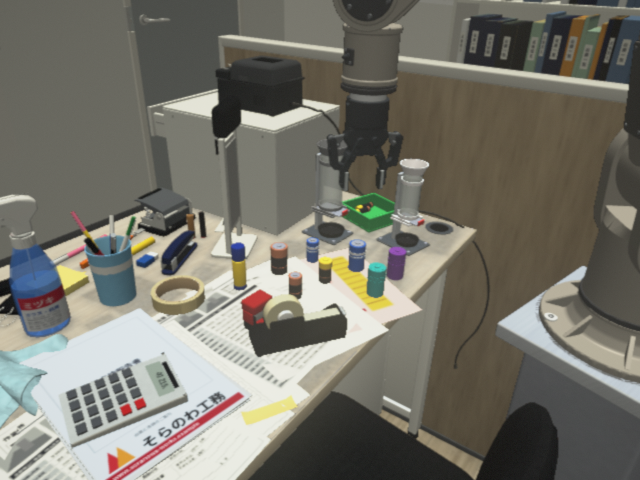

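View pics/wrist1.png

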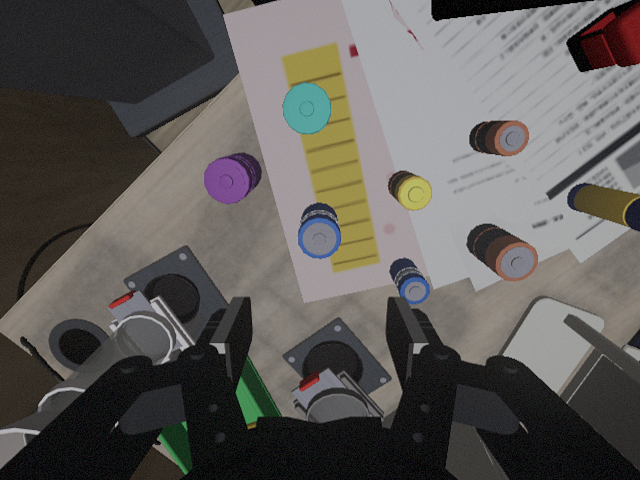

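The wrist view shows d_blue's top at (320,239) against (318,237) predicted, so the position is good to about 1 mm. I descend, grip and lift straight up.

Scaled: 0.141 m / 0.8 = 0.1763, 0.128 m / 0.8 = 0.16.

Emit:
send_path([
  [0.06, -0.0006, -0.0013, 0.0688, 0, 0, 0],
  [0.06, -0.0006, -0.0013, 0.125, 0, 0, 0],
  [0.06, -0.0006, -0.0013, 0.16, 0, 0, 0],
  [0.06, -0.0006, -0.0013, 0.1763, 0, 0, 0],
  [0.06, -0.0006, -0.0013, 0.1763, 0, 0, 0],
  [0.02, -0.0006, -0.0013, 0.1763, 0, 0, 0],
  [0.02, -0.0006, -0.0013, 0.1763, 0, 0, 0],
  [0.02, -0.0006, -0.0013, 0.1763, 0, 0, 0],
  [0.02, -0.0006, -0.0013, 0.1763, 0, 0, 0],
], grip_n=40)

```text
time: 2.45
position: [0.4326, 0.2316, 0.0315]
orientation: [0.001, 0.228, 0.974, 0.001]
wrist_force: [-1.1, 0.4, 7.7]
opening: 0.0331
finger_force: 39.1
```

Run:
```python
from h import *
print('d_blue->tube',rel(P['tube_d']+(.27,)),rel(P['tube_d']+(.23,)))
T=cam('top');S=cam('scene')
def tri(a,b):
    o=[];d=[]
    for (K,r,t),p in((T,a),(S,b)):
        o.append(-r.T@t); v=r.T@np.linalg.inv(K)@[*p,1]; d.append(v/np.linalg.norm(v))
    s=np.linalg.lstsq(np.c_[d[0],-d[1]],o[1]-o[0],rcond=None)[0]; p,q=o[0]+s[0]*d[0],o[1]+s[1]*d[1]; return ((p+q)/2).round(3),np.linalg.norm(p-q).round(3)
print('lamp head',tri((262,80),(228,105)),tri((290,60),(232,75)),tri((240,103),(222,125)))
print('cab corner front right-top',tri((327,160),(275,228)),tri((488,70),(339,107)),tri((312,108),(272,133)))
```

```text
d_blue->tube [-0.15426952  0.01561677 -0.23838119] [-0.15423738  0.01553896 -0.19838128]
lamp head (array([0.647, 0.379, 0.308]), np.float64(0.007)) (array([0.661, 0.346, 0.351]), np.float64(0.03)) (array([0.622, 0.411, 0.282]), np.float64(0.002))
cab corner front right-top (array([0.65, 0.28, 0.02]), np.float64(0.001)) (array([0.723, 0.033, 0.243]), np.float64(0.0)) (array([0.632, 0.302, 0.249]), np.float64(0.013))
```

Scaled: -0.238 m / 0.8 = -0.2975, -0.03 m / 0.8 = -0.0375.

Emit:
send_path([
  [0.02, 0, 0, -0.05, 0, 0, 0],
  [0.02, 0, 0, -0.125, 0, 0, 0],
  [0.02, 0, 0, -0.2, 0, 0, 0],
  [0.02, 0, 0, -0.2688, 0, 0, 0],
  [0.02, -0.0375, 0.0038, -0.2975, 0, 0, 0],
  [0.02, -0.1, 0.01, -0.2975, 0, 0, 0],
  [0.02, -0.15, 0.015, -0.2975, 0, 0, 0],
  [0.02, -0.1813, 0.0195, -0.2975, 0, 0, 0],
  [0.02, -0.1929, 0.0195, -0.2975, 0, 0, 0],
  [0.02, -0.1929, 0.0195, -0.2975, 0, 0, 0],
  [0.02, -0.1929, 0.0195, -0.2975, 0, 0, 0],
])

```text
time: 3.82
position: [0.5761, 0.1769, 0.2685]
orientation: [-0.0, 0.228, 0.974, 0.0]
wrist_force: [0.5, -1.3, -0.8]
opening: 0.0329
finger_force: 40.5
```

Run:
```python
from h import *
print(rel(P['tube_d']+(.23,)))
for n in('scene','top'):
    im=imaging.snapshot(n)[:,:,::-1]; c=proj(cam(n),P['tube_d']+(.22,)).astype(int)
    cv2.imwrite(f'pics/{n}2.png',cv2.resize(im[max(0,c[1]-60):c[1]+60,c[0]-60:c[0]+60],None,fx=4,fy=4))
a,b=[cv2.resize(cv2.imread(f'pics/{n}2.png'),(400,400)) for n in('scene','top')]
cv2.imwrite('pics/m2.png',cv2.hconcat([a,b]))
```

```text
[-0.00124578  0.00021258  0.03850685]
```

View pics/m2.png

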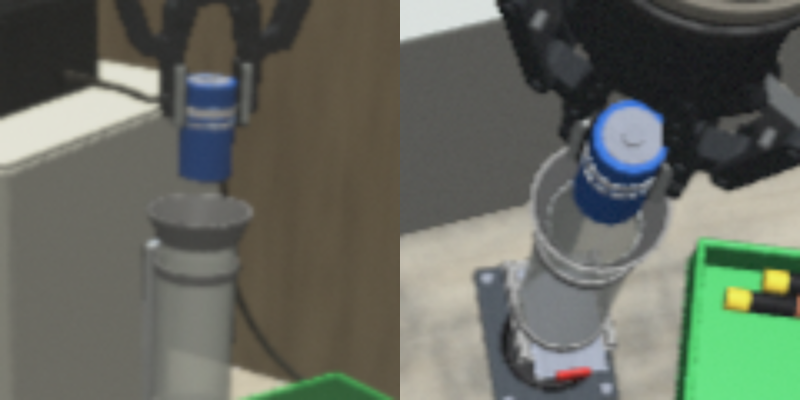

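The cell hangs over the mouth in both views (scene crop: bottom at (205,178), mouth at (202,212)). I lower it, let go and back off.

Scaled: -0.04 m / 0.8 = -0.05, -0.02 m / 0.8 = -0.025.

Emit:
send_path([
  [0.02, -0.0013, 0, 0.025, 0, 0, 0],
  [0.02, -0.0013, 0, 0.05, 0, 0, 0],
  [0.02, -0.0013, 0, 0.05, 0, 0, 0],
  [0.02, -0.0013, 0, 0.05, 0, 0, 0],
  [0.06, -0.0013, 0, 0.05, 0, 0, 0],
  [0.06, -0.0013, 0, 0.05, 0, 0, 0],
  [0.06, -0.0013, 0, 0.05, 0, 0, 0],
  [0.06, -0.0013, 0, 0.05, 0, 0, 0],
  [0.06, -0.0013, 0, -0.025, 0, 0, 0],
  [0.06, -0.0013, 0, -0.05, 0, 0, 0],
  [0.06, -0.0013, 0, -0.05, 0, 0, 0],
])

```text
time: 5.3
position: [0.5786, 0.1761, 0.31]
orientation: [0.001, 0.228, 0.974, 0.001]
wrist_force: [-0.2, 0.3, -0.7]
opening: 0.06
finger_force: 0.0
```

Run:
```python
from h import *
print(rel(P['d_copper']+(.18,)),rel(P['d_copper']+(.03,)))
a=[]
for n in('scene','top'):
    im=imaging.snapshot(n)[:,:,::-1]; c=proj(cam(n),P['tube_d']+(.14,)).astype(int)
    a.append(cv2.resize(im[max(0,c[1]-60):c[1]+60,c[0]-60:c[0]+60],(400,400)))
cv2.imwrite('pics/m3.png',cv2.hconcat(a))
```

```text
[0.13632833 0.1382948  0.1300964 ] [0.13657728 0.13793684 0.28009576]
```

View pics/m3.png

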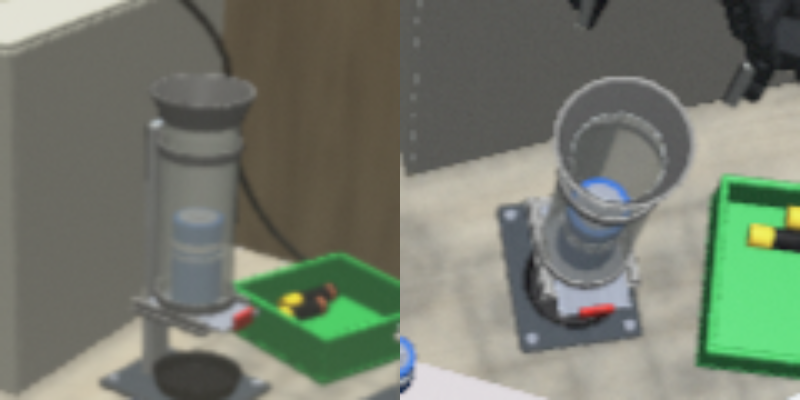

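d_blue stands on the gate, upright. Now d_copper.

Scaled: 0.28 m / 0.8 = 0.35, 0.255 m / 0.8 = 0.3188.

Emit:
send_path([
  [0.06, 0.05, 0.05, 0, 0, 0, 0],
  [0.06, 0.1, 0.1, 0.0375, 0, 0, 0],
  [0.06, 0.1375, 0.1438, 0.0875, 0, 0, 0],
  [0.06, 0.1704, 0.1725, 0.1375, 0, 0, 0],
  [0.06, 0.1705, 0.1725, 0.2, 0, 0, 0],
  [0.06, 0.1705, 0.1725, 0.2688, 0, 0, 0],
  [0.06, 0.1705, 0.1725, 0.3188, 0, 0, 0],
  [0.06, 0.1705, 0.1725, 0.35, 0, 0, 0],
  [0.06, 0.1705, 0.1725, 0.35, 0, 0, 0],
])

```text
time: 6.52
position: [0.5154, 0.3588, 0.0255]
orientation: [-0.001, 0.228, 0.974, -0.002]
wrist_force: [0.9, -0.1, -0.2]
opening: 0.0598
finger_force: 0.0
```

Run:
```python
from h import *
print(rel(P['d_copper']+(.03,)))
```

```text
[-0.00166534  0.00309235 -0.00448658]
```

Scaled: -0.001 m / 0.8 = -0.0013.

Emit:
send_path([
  [0.06, 0, 0, -0.0013, 0, 0, 0],
  [0.06, 0, 0, -0.0013, 0, 0, 0],
  [0.02, 0, 0, -0.0013, 0, 0, 0],
  [0.02, 0, 0, -0.0013, 0, 0, 0],
  [0.02, 0, 0, -0.0013, 0, 0, 0],
  [0.02, 0, 0, -0.0013, 0, 0, 0],
  [0.02, 0, 0, -0.0013, 0, 0, 0],
])

```text
time: 7.4
position: [0.5175, 0.3605, 0.0302]
orientation: [0.0, 0.228, 0.974, 0.001]
wrist_force: [-0.9, -0.5, 8.2]
opening: 0.0328
finger_force: 38.9
```

Run:
```python
from h import *
print(rel(P['tube_d']+(.275,)))
```

```text
[-0.13546806 -0.13785718 -0.24490198]
```

Scaled: -0.245 m / 0.8 = -0.3063, -0.215 m / 0.8 = -0.2688.

Emit:
send_path([
  [0.02, 0, 0, -0.05, 0, 0, 0],
  [0.02, 0, 0, -0.125, 0, 0, 0],
  [0.02, 0, 0, -0.2, 0, 0, 0],
  [0.02, 0, 0, -0.2688, 0, 0, 0],
  [0.02, -0.025, -0.025, -0.3063, 0, 0, 0],
  [0.02, -0.0688, -0.0688, -0.3063, 0, 0, 0],
  [0.02, -0.1125, -0.115, -0.3063, 0, 0, 0],
  [0.02, -0.15, -0.1525, -0.3063, 0, 0, 0],
  [0.02, -0.1688, -0.1725, -0.3063, 0, 0, 0],
  [0.02, -0.1688, -0.1725, -0.3063, 0, 0, 0],
  [0.02, -0.1688, -0.1725, -0.3063, 0, 0, 0],
  [0.02, -0.1688, -0.1725, -0.3063, 0, 0, 0],
])

```text
time: 8.9
position: [0.5763, 0.1776, 0.2743]
orientation: [-0.0, 0.228, 0.974, 0.0]
wrist_force: [-0.9, -0.1, -2.0]
opening: 0.0326
finger_force: 40.6
```

Run:
```python
from h import *
print(rel(P['tube_d']+(.23,)))
```

```text
[-0.00136409 -0.00046624  0.04424989]
```

Scaled: 0.045 m / 0.8 = 0.0563, -0.04 m / 0.8 = -0.05.

Emit:
send_path([
  [0.02, -0.0013, 0, 0.0313, 0, 0, 0],
  [0.02, -0.0013, 0, 0.0563, 0, 0, 0],
  [0.02, -0.0013, 0, 0.0563, 0, 0, 0],
  [0.02, -0.0013, 0, 0.0563, 0, 0, 0],
  [0.06, -0.0013, 0, 0.0563, 0, 0, 0],
  [0.06, -0.0013, 0, 0.0563, 0, 0, 0],
  [0.06, -0.0013, 0, 0.0563, 0, 0, 0],
  [0.06, -0.0013, 0, 0.0563, 0, 0, 0],
  [0.06, -0.0013, 0, -0.025, 0, 0, 0],
  [0.06, -0.0013, 0, -0.05, 0, 0, 0],
  [0.06, -0.0013, 0, -0.05, 0, 0, 0],
])

```text
time: 10.28
position: [0.5783, 0.1763, 0.3162]
orientation: [0.001, 0.228, 0.974, 0.001]
wrist_force: [-0.1, 0.1, -1.2]
opening: 0.0602
finger_force: 0.0
```

Run:
```python
from h import *
print(rel(P['c_blue']+(.18,)),rel(P['c_blue']+(.022,)))
a=[]
for n in('scene','top'):
    im=imaging.snapshot(n)[:,:,::-1]; c=proj(cam(n),P['tube_d']+(.14,)).astype(int)
    a.append(cv2.resize(im[max(0,c[1]-60):c[1]+60,c[0]-60:c[0]+60],(400,400)))
cv2.imwrite('pics/m4.png',cv2.hconcat(a))
```

```text
[0.10673739 0.06387391 0.13620095] [0.10703061 0.06345426 0.29420012]
```

View pics/m4.png

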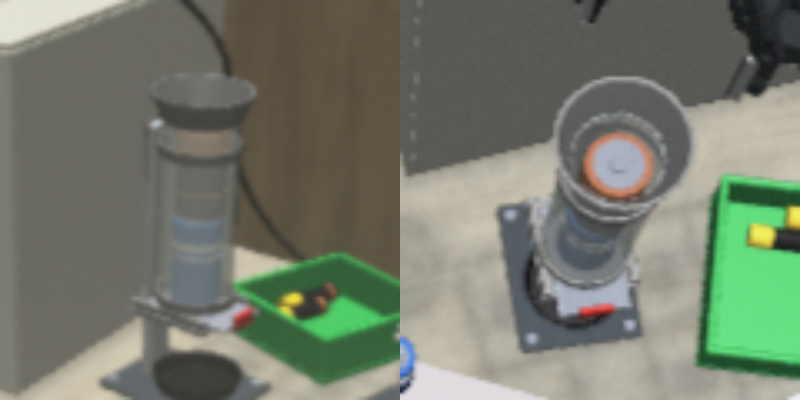

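d_copper rests on d_blue. Now c_blue.

Scaled: 0.293 m / 0.8 = 0.3663, 0.05 m / 0.8 = 0.0625.

Emit:
send_path([
  [0.055, 0.05, 0.0313, 0, 0, 0, 0],
  [0.055, 0.1, 0.0625, 0.025, 0, 0, 0],
  [0.055, 0.1338, 0.0795, 0.075, 0, 0, 0],
  [0.055, 0.1338, 0.0795, 0.1375, 0, 0, 0],
  [0.055, 0.1338, 0.0795, 0.2, 0, 0, 0],
  [0.055, 0.1338, 0.0795, 0.2688, 0, 0, 0],
  [0.055, 0.1338, 0.0795, 0.3313, 0, 0, 0],
  [0.055, 0.1338, 0.0795, 0.3663, 0, 0, 0],
  [0.055, 0.1338, 0.0795, 0.3663, 0, 0, 0],
  [0.055, 0.1338, 0.0795, 0.3663, 0, 0, 0],
  [0.055, 0.1338, 0.0795, 0.3663, 0, 0, 0],
])

```text
time: 11.75
position: [0.5106, 0.281, 0.0226]
orientation: [0.001, 0.228, 0.974, 0.001]
wrist_force: [-0.1, -1.4, 0.0]
opening: 0.0549
finger_force: 0.0
```

Run:
```python
from h import *
print(rel(P['c_blue']+(.022,)))
```

```text
[-0.00069986  0.00054397  0.00062943]
```

Scaled: -0.22 m / 0.8 = -0.275, -0.215 m / 0.8 = -0.2688.

Emit:
send_path([
  [0.015, 0, 0, 0, 0, 0, 0],
  [0.015, 0, 0, 0, 0, 0, 0],
  [0.015, 0, 0, 0, 0, 0, 0],
  [0.015, 0, 0, 0, 0, 0, 0],
  [0.015, 0, 0, 0, 0, 0, 0],
  [0.015, 0, 0, -0.05, 0, 0, 0],
  [0.015, 0, 0, -0.125, 0, 0, 0],
  [0.015, 0, 0, -0.2, 0, 0, 0],
  [0.015, 0, 0, -0.2688, 0, 0, 0],
  [0.015, 0, 0, -0.275, 0, 0, 0],
  [0.015, 0, 0, -0.275, 0, 0, 0],
])

```text
time: 13.12
position: [0.5097, 0.2807, 0.2412]
orientation: [0.0, 0.228, 0.974, 0.0]
wrist_force: [0.2, -0.3, -1.4]
opening: 0.0253
finger_force: 39.7
```

Run:
```python
from h import *
print(rel(P['tube_c']+(.24,)))
```

```text
[-0.03027947 -0.21614176  0.00114671]
```

Scaled: -0.2161 m / 0.8 = -0.2701, -0.21 m / 0.8 = -0.2625.

Emit:
send_path([
  [0.015, -0.0075, -0.05, 0, 0, 0, 0],
  [0.015, -0.0163, -0.1125, 0, 0, 0, 0],
  [0.015, -0.025, -0.175, 0, 0, 0, 0],
  [0.015, -0.0325, -0.2313, 0, 0, 0, 0],
  [0.015, -0.0379, -0.2625, 0, 0, 0, 0],
  [0.015, -0.0379, -0.2701, 0, 0, 0, 0],
  [0.015, -0.0379, -0.2701, 0, 0, 0, 0],
  [0.015, -0.0379, -0.2701, 0, 0, 0, 0],
])

```text
time: 14.12
position: [0.4413, 0.0747, 0.2411]
orientation: [-0.0, 0.228, 0.974, -0.0]
wrist_force: [0.2, -0.3, -0.5]
opening: 0.0248
finger_force: 39.7
```

Run:
```python
from h import *
print(rel(P['tube_c']+(.196,)))
a=[]
for n in('scene','top'):
    im=imaging.snapshot(n)[:,:,::-1]; c=proj(cam(n),P['tube_c']+(.2,)).astype(int)
    a.append(cv2.resize(im[max(0,c[1]-60):c[1]+60,c[0]-60:c[0]+60],(400,400)))
cv2.imwrite('pics/m5.png',cv2.hconcat(a))
```

```text
[-6.02871567e-05 -1.17602607e-03  4.50756439e-02]
```

View pics/m5.png

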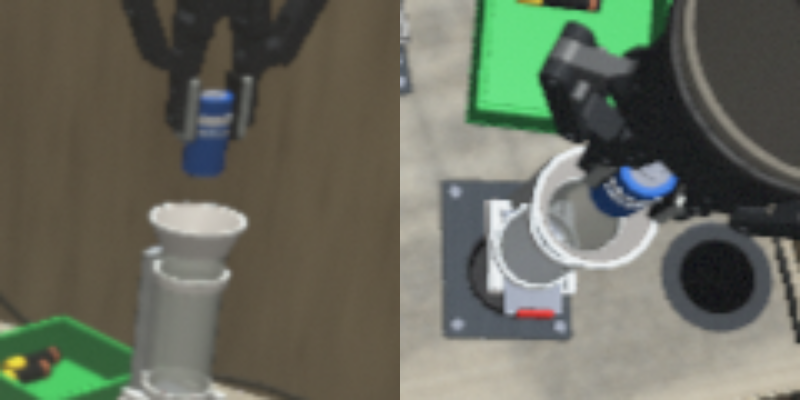

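Cell bottom (203,170) is over the mouth centre (198,222), with only a slight tilt. Lower and release.

Scaled: 0.045 m / 0.8 = 0.0563, -0.03 m / 0.8 = -0.0375.

Emit:
send_path([
  [0.015, 0, -0.0013, 0.0313, 0, 0, 0],
  [0.015, 0, -0.0013, 0.0563, 0, 0, 0],
  [0.015, 0, -0.0013, 0.0563, 0, 0, 0],
  [0.015, 0, -0.0013, 0.0563, 0, 0, 0],
  [0.055, 0, -0.0013, 0.0563, 0, 0, 0],
  [0.055, 0, -0.0013, 0.0563, 0, 0, 0],
  [0.055, 0, -0.0013, 0.0563, 0, 0, 0],
  [0.055, 0, -0.0013, 0.0563, 0, 0, 0],
  [0.055, 0, -0.0013, -0.0125, 0, 0, 0],
  [0.055, 0, -0.0013, -0.0375, 0, 0, 0],
  [0.055, 0, -0.0013, -0.0375, 0, 0, 0],
])

```text
time: 15.6
position: [0.4413, 0.073, 0.2726]
orientation: [0.001, 0.228, 0.974, 0.001]
wrist_force: [-0.5, 0.2, -0.4]
opening: 0.055
finger_force: 0.0
```

Run:
```python
from h import *
print(rel(P['c_copper']+(.24,)),rel(P['c_copper']+(.022,)))
a=[]
for n in('scene','top'):
    im=imaging.snapshot(n)[:,:,::-1]; c=proj(cam(n),P['tube_c']+(.14,)).astype(int)
    a.append(cv2.resize(im[max(0,c[1]-60):c[1]+60,c[0]-60:c[0]+60],(400,400)))
cv2.imwrite('pics/m6.png',cv2.hconcat(a))
```

```text
[0.15130097 0.27766045 0.03301216] [0.15163312 0.27715422 0.25101132]
```

View pics/m6.png

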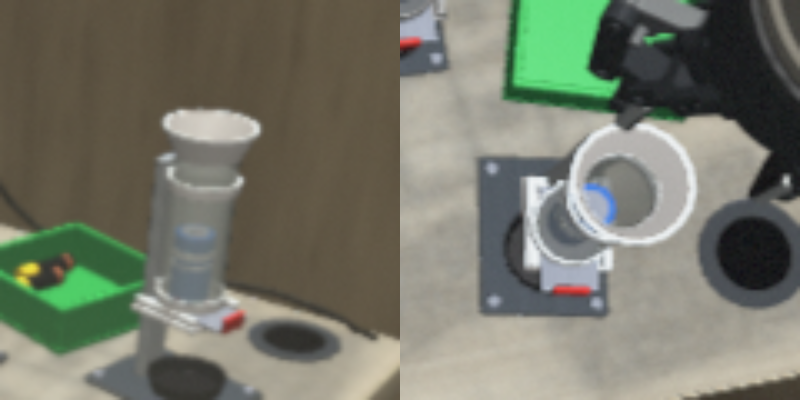

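c_blue is on the gate. Now c_copper.

Scaled: 0.2772 m / 0.8 = 0.3465, 0.255 m / 0.8 = 0.3188.

Emit:
send_path([
  [0.055, 0.0313, 0.0563, 0, 0, 0, 0],
  [0.055, 0.0688, 0.125, 0, 0, 0, 0],
  [0.055, 0.1063, 0.1938, 0, 0, 0, 0],
  [0.055, 0.1438, 0.2625, 0.0375, 0, 0, 0],
  [0.055, 0.175, 0.3188, 0.0875, 0, 0, 0],
  [0.055, 0.1894, 0.3465, 0.15, 0, 0, 0],
  [0.055, 0.1894, 0.3465, 0.2063, 0, 0, 0],
  [0.055, 0.1894, 0.3465, 0.2625, 0, 0, 0],
  [0.055, 0.1894, 0.3465, 0.3, 0, 0, 0],
  [0.055, 0.1894, 0.3465, 0.3125, 0, 0, 0],
  [0.055, 0.1894, 0.3465, 0.3125, 0, 0, 0],
  [0.055, 0.1894, 0.3465, 0.3125, 0, 0, 0],
])

```text
time: 17.2
position: [0.4286, 0.3888, 0.0224]
orientation: [0.0, 0.228, 0.974, 0.001]
wrist_force: [0.5, -0.4, -0.4]
opening: 0.0551
finger_force: 0.0
```

Run:
```python
from h import *
print(rel(P['c_copper']+(.022,)))
```

```text
[-0.00051992  0.00046708  0.00035628]
```

Scaled: -0.22 m / 0.8 = -0.275, -0.215 m / 0.8 = -0.2688.

Emit:
send_path([
  [0.015, 0, 0, 0, 0, 0, 0],
  [0.015, 0, 0, 0, 0, 0, 0],
  [0.015, 0, 0, 0, 0, 0, 0],
  [0.015, 0, 0, 0, 0, 0, 0],
  [0.015, 0, 0, 0, 0, 0, 0],
  [0.015, 0, 0, -0.05, 0, 0, 0],
  [0.015, 0, 0, -0.125, 0, 0, 0],
  [0.015, 0, 0, -0.2, 0, 0, 0],
  [0.015, 0, 0, -0.2688, 0, 0, 0],
  [0.015, 0, 0, -0.275, 0, 0, 0],
  [0.015, 0, 0, -0.275, 0, 0, 0],
])

```text
time: 18.58
position: [0.428, 0.3883, 0.2413]
orientation: [0.0, 0.228, 0.974, 0.0]
wrist_force: [0.5, -0.1, -1.6]
opening: 0.0247
finger_force: 39.7
```

Run:
```python
from h import *
print(rel(P['tube_c']+(.24,)))
```

```text
[-0.15139673 -0.27614049  0.00117498]
```

Scaled: -0.277 m / 0.8 = -0.3463, -0.268 m / 0.8 = -0.335.

Emit:
send_path([
  [0.015, -0.025, -0.0463, 0, 0, 0, 0],
  [0.015, -0.06, -0.1088, 0, 0, 0, 0],
  [0.015, -0.095, -0.175, 0, 0, 0, 0],
  [0.015, -0.13, -0.2375, 0, 0, 0, 0],
  [0.015, -0.1625, -0.2963, 0, 0, 0, 0],
  [0.015, -0.1838, -0.335, 0, 0, 0, 0],
  [0.015, -0.1893, -0.3463, 0, 0, 0, 0],
  [0.015, -0.1893, -0.3463, 0, 0, 0, 0],
  [0.015, -0.1893, -0.3463, 0, 0, 0, 0],
  [0.015, -0.1893, -0.3463, 0, 0, 0, 0],
])

```text
time: 19.82
position: [0.4405, 0.0739, 0.241]
orientation: [-0.0, 0.228, 0.974, -0.0]
wrist_force: [0.2, -0.7, -1.0]
opening: 0.0246
finger_force: 39.7
```

Run:
```python
from h import *
print(rel(P['tube_c']+(.196,)))
```

```text
[-4.15419969e-04 -7.50652944e-05  4.50303762e-02]
```

Scaled: 0.045 m / 0.8 = 0.0563, -0.03 m / 0.8 = -0.0375.

Emit:
send_path([
  [0.015, 0, 0, 0.0313, 0, 0, 0],
  [0.015, 0, 0, 0.0563, 0, 0, 0],
  [0.015, 0, 0, 0.0563, 0, 0, 0],
  [0.015, 0, 0, 0.0563, 0, 0, 0],
  [0.055, 0, 0, 0.0563, 0, 0, 0],
  [0.055, 0, 0, 0.0563, 0, 0, 0],
  [0.055, 0, 0, 0.0563, 0, 0, 0],
  [0.055, 0, 0, 0.0563, 0, 0, 0],
  [0.055, 0, 0, -0.0125, 0, 0, 0],
  [0.055, 0, 0, -0.0375, 0, 0, 0],
  [0.055, 0, 0, -0.0375, 0, 0, 0],
])

```text
time: 21.2
position: [0.4413, 0.0732, 0.2726]
orientation: [0.001, 0.228, 0.974, 0.001]
wrist_force: [0.1, -0.2, -0.9]
opening: 0.055
finger_force: 0.0
```

Run:
```python
from h import *
print(rel(P['c_taped']+(.24,)),rel(P['c_taped']+(.022,)))
a=[]
for n in('scene','top'):
    im=imaging.snapshot(n)[:,:,::-1]; c=proj(cam(n),P['tube_c']+(.14,)).astype(int)
    a.append(cv2.resize(im[max(0,c[1]-60):c[1]+60,c[0]-60:c[0]+60],(400,400)))
cv2.imwrite('pics/m7.png',cv2.hconcat(a))
```

```text
[0.11111369 0.21108498 0.03292189] [0.11145406 0.21057031 0.25092101]
```

View pics/m7.png

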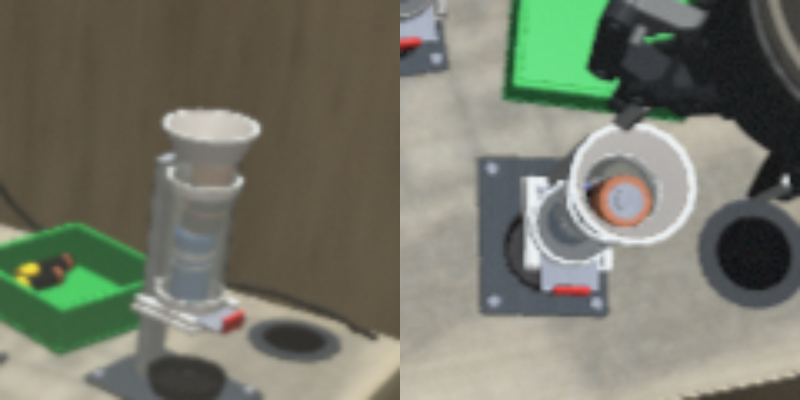

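c_copper rests on c_blue. Last, the taped cell.

Scaled: 0.25 m / 0.8 = 0.3125, 0.24 m / 0.8 = 0.3.

Emit:
send_path([
  [0.055, 0.0313, 0.0588, 0, 0, 0, 0],
  [0.055, 0.0663, 0.125, 0, 0, 0, 0],
  [0.055, 0.1, 0.19, 0.025, 0, 0, 0],
  [0.055, 0.125, 0.2375, 0.075, 0, 0, 0],
  [0.055, 0.1391, 0.2631, 0.1375, 0, 0, 0],
  [0.055, 0.1391, 0.2631, 0.2, 0, 0, 0],
  [0.055, 0.1391, 0.2631, 0.2625, 0, 0, 0],
  [0.055, 0.1391, 0.2631, 0.3, 0, 0, 0],
  [0.055, 0.1391, 0.2631, 0.3125, 0, 0, 0],
  [0.055, 0.1391, 0.2631, 0.3125, 0, 0, 0],
  [0.055, 0.1391, 0.2631, 0.3125, 0, 0, 0],
])

```text
time: 22.68
position: [0.435, 0.3114, 0.0223]
orientation: [0.0, 0.228, 0.974, 0.001]
wrist_force: [0.1, 0.2, -0.7]
opening: 0.055
finger_force: 0.0
```

Run:
```python
from h import *
print(rel(P['c_taped']+(.022,)))
```

```text
[-0.00044635  0.00061077  0.00032448]
```

Scaled: -0.265 m / 0.8 = -0.3313, -0.22 m / 0.8 = -0.275.

Emit:
send_path([
  [0.015, 0, 0, 0, 0, 0, 0],
  [0.015, 0, 0, 0, 0, 0, 0],
  [0.015, 0, 0, 0, 0, 0, 0],
  [0.015, 0, 0, 0, 0, 0, 0],
  [0.015, 0, 0, 0, 0, 0, 0],
  [0.015, 0, 0, -0.05, 0, 0, 0],
  [0.015, 0, 0, -0.125, 0, 0, 0],
  [0.015, 0, 0, -0.2, 0, 0, 0],
  [0.015, 0, 0, -0.275, 0, 0, 0],
  [0.015, 0, 0, -0.3313, 0, 0, 0],
  [0.015, 0, 0, -0.3313, 0, 0, 0],
  [0.015, 0, 0, -0.3313, 0, 0, 0],
])

```text
time: 24.18
position: [0.4342, 0.3108, 0.286]
orientation: [-0.0, 0.228, 0.974, -0.0]
wrist_force: [-1.0, -0.3, -1.2]
opening: 0.0251
finger_force: 39.8
```

Run:
```python
from h import *
print(rel(P['box']+(.285,)),rel(P['box']+(.032,)))
```

```text
[-0.23490035 -0.18345987  0.00094339] [-0.23495487 -0.18343169  0.25394339]
```

Scaled: -0.235 m / 0.8 = -0.2938, -0.228 m / 0.8 = -0.285.

Emit:
send_path([
  [0.015, -0.0375, -0.0293, 0, 0, 0, 0],
  [0.015, -0.0875, -0.0688, 0, 0, 0, 0],
  [0.015, -0.1438, -0.1125, 0, 0, 0, 0],
  [0.015, -0.2, -0.1563, 0, 0, 0, 0],
  [0.015, -0.25, -0.195, 0, 0, 0, 0],
  [0.015, -0.285, -0.2225, 0, 0, 0, 0],
  [0.015, -0.2938, -0.2293, 0, 0, 0, 0],
  [0.015, -0.2938, -0.2293, 0, 0, 0, 0],
  [0.015, -0.2938, -0.2293, 0, 0, 0, 0],
  [0.015, -0.2938, -0.2293, 0.0375, 0, 0, 0],
  [0.015, -0.2938, -0.2293, 0.1, 0, 0, 0],
  [0.015, -0.2938, -0.2293, 0.125, 0, 0, 0],
])

```text
time: 25.68
position: [0.5618, 0.0435, 0.1838]
orientation: [-0.001, 0.227, 0.974, -0.001]
wrist_force: [1.0, 0.1, -0.1]
opening: 0.0248
finger_force: 39.8
```

Run:
```python
from h import *
print(rel(P['box']+(.032,)))
```

```text
[-0.00209539 -0.00052223  0.15181177]
```

Scaled: 0.152 m / 0.8 = 0.19, 0.135 m / 0.8 = 0.1688.

Emit:
send_path([
  [0.015, 0, 0, 0.0625, 0, 0, 0],
  [0.015, 0, 0, 0.125, 0, 0, 0],
  [0.015, 0, 0, 0.1688, 0, 0, 0],
  [0.015, 0, 0, 0.19, 0, 0, 0],
  [0.015, 0, 0, 0.19, 0, 0, 0],
  [0.015, 0, 0, 0.19, 0, 0, 0],
  [0.05, 0, 0, 0.19, 0, 0, 0],
  [0.05, 0, 0, 0.19, 0, 0, 0],
  [0.05, 0, 0, 0.19, 0, 0, 0],
  [0.05, 0, 0, 0.19, 0, 0, 0],
])

```text
time: 26.92
position: [0.5634, 0.0422, 0.0344]
orientation: [0.0, 0.228, 0.974, 0.0]
wrist_force: [-0.5, 0.2, -1.1]
opening: 0.05
finger_force: 0.0
```

Emit:
send_path([
  [0.05, 0, 0, -0.0375, 0, 0, 0],
  [0.05, 0, 0, -0.1, 0, 0, 0],
  [0.05, 0, 0, -0.175, 0, 0, 0],
  [0.05, 0, 0, -0.25, 0, 0, 0],
  [0.05, 0, 0, -0.325, 0, 0, 0],
  [0.05, 0, 0, -0.35, 0, 0, 0],
  [0.05, 0, 0, -0.35, 0, 0, 0],
  [0.05, 0, 0, -0.35, 0, 0, 0],
])

```text
time: 27.92
position: [0.5629, 0.0422, 0.3133]
orientation: [-0.001, 0.228, 0.974, -0.0]
wrist_force: [0.1, 0.1, -0.2]
opening: 0.0497
finger_force: 0.0
```

Run:
```python
from h import *
a=[cv2.resize(imaging.snapshot(n)[130:330,190:490,::-1],(600,400))for n in('scene',)]
a=cv2.hconcat([a[0][:,:],]); t=imaging.snapshot('top')[130:330,190:490,::-1]
cv2.imwrite('pics/m8.png',cv2.vconcat([cv2.resize(a,(450,300)),cv2.resize(t,(450,300))]))
```

```text
(no output)
```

View pics/m8.png

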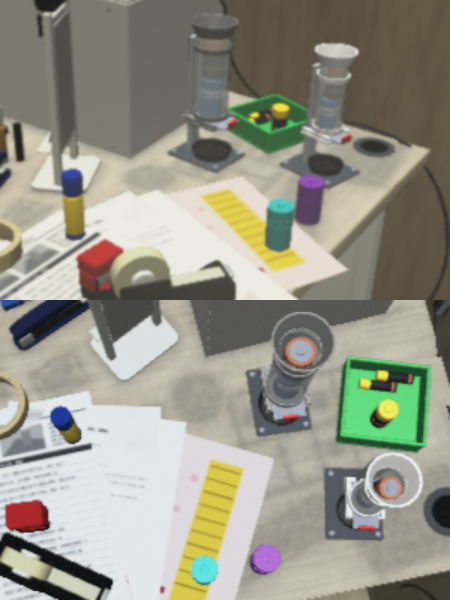

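The taped cell stands in the box at (388,410), both tubes are loaded, and the glue stick and date stamp are where they were. Handing in.

```bash
python3 -c "
from bench import ticket
print(ticket.job_done())"
```

```text
the job is handed in; nothing more can be done
None
```

The job is handed in after about 28 s of robot time: the last pictures show both tubes loaded blue below copper, the taped cell standing in the green box, and the glue stick and date stamp where they were; no verdict came back.

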